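Hand over a loose ball in a dished plate

TASK

Tip the loose trackball ball out of the small flared cup into the dished plate without touching the ball, and stand the empty cup upright on the counter, let go. Then pick the plate up by its upright fin and, keeping it level with the ball resting in its middle, turn it a quarter turn anticlockwise as seen from above from the way it stood on its pad, so that the flat thumb tab that pointed away from you points squarely at the left edge of the pad, to the colleague who will take it. Finish while still holding the plate like that, at least 6 cm up and clear of everything, above its pad; leave the two label rolls where they stand.

Things in the scene. Friction and masses are not known exactly. Their poses are not given: they have to be found in the camera images.
- cup: loose white cup, 0.1 kg, 40 high, flared: outside radius 28 at the foot, 50 at the rim, wall 4, floor 6; the ball rolls out beyond about 65 degrees of tip, readily at 80. Origin: centre of its underside, z up. Handle: an upright flat fin on its +x side, 10 thick (along y), x 52 to 90, z 16 to 64, joined by a short rib below the rim
- cup_in (a point): point on the cup's axis 20 above its underside; the ball's centre when it lies in the cup's floor
- cup_fin (a point): grip point in the middle of the cup's fin, at x 71, z 45 in the cup's frame
- dish: loose white dished plate on the pad, 0.14 kg: outside radius 78, rim 35 above its underside; small flat middle, a 16 degree slope, a steep rim 14 high. Origin: centre of its underside (foot radius 48), z up. -x side: upright fin to grip, 10 thick (along y), x -116 to -80, z 12 to 66; +x side: flat thumb tab
- dish_center (a point): centre of the plate's inner floor, 8 above its underside; the ball's centre lies 14 above it when at rest in the middle
- dish_fin (a point): grip point in the middle of the plate's fin, at x -98, z 46 in the plate's frame
- dish_tab (a point): top of the flat thumb tab at the plate's +x side, at x 100, z 33 in the plate's frame
- pad: fixed square cork pad, 190 x 190 x 4, that the plate stands on; origin: centre of its underside. The plate starts with its axes along the pad's: thumb tab toward the pad's +x edge (away from the robot), fin toward its -x edge; at the end the tab points to the pad's +y edge (left)
- ball_center (a point): centre of the loose black ball, 28 diameter, about 0.03 kg, that starts in the cup
- ball: the same ball (its axes turn as it rolls)
- label_roll_1: bystander: white roll of labels standing on end, 68 diameter, 50 high, to the right of the pad; origin: centre of its underside
- label_roll_2: bystander: white roll of labels standing on end, 60 diameter, 40 high, nearer the robot between cup and pad; origin: centre of its underside

How it is judged:
By the outcome, as a careful person would: the job done as asked, in the order asked, and still so for the second after the job is handed in, while the arm keeps its last pose, push and grip.
It also fails if it takes over 72 s, if anything falls off the work surface, if the arm or the gripper's body presses on something with over 40 N, if the wrist force passes 120 N, or if a joint passes its speed limit or range.

ROBOT

A 6-joint arm with a two-finger parallel gripper is mounted at the origin on the work surface; the furniture and walls round the work are solid. World frame = base frame: x ahead of the robot, y to its left, z up, the work surface at z = 0. Lengths are in m, angles in rad, forces in N, time in s.
With the tool pointing down it reaches from about 0.35 to 0.975 m from the base axis. Payload 4.9 kg.
Tool frame: the origin (TCP) lies on the centre line of the jaws, within the pads' length; the fingertips stand manip.tip_reach ahead of it and the grasp point (between the pads) is the TCP (manip.tip_reach is the distance from the TCP to the fingertips, in m); z points along the fingers, y is the line along which they close (so a half turn about z gives the same grasp; the last joint's range is limited). The gripper opens to 85 mm and grips with 20 to 120 N. Pads are 22 mm wide; open, the fingers measure 114 mm over their backs; the gripper's body (76 mm by 85 mm) begins 54 mm behind the grasp point. The pads swing forward as they close: fully open they stand 13 mm farther back than shut.
Start: joints at [-1.301, 0.053, 1.613, -0, 1.476, -0.119], TCP at [0.237, -0.578, 0.25] pointing down, gripper open.
Joint ranges: [-3.01, 3.01], [-1.01, 2.22], [0.06, 2.58], [-1.02, 4.17], [0.09, 2.62], [-3.14, 3.14]. Speed limits (rad/s): [2.57, 2.57, 3.14, 3.14, 3.14, 3.14].

INTERFACE

Orientations are given as a unit quaternion [w, x, y, z].
In Python, from plant import manip gives the robot as it stands. The module is installed in compiled form; this text tells all that it offers.
- The arm moves only by the tool move_arm, never from a script. Its argument "rows" is a list of rows, each a list of 7 numbers: the shift along the tool's x, y, z in cm, then the turn, a rotation vector about the tool's x, y, z in degrees, then the opening, from -1 (shut) to 1 (fully open). In form: [[tx, ty, tz, ax, ay, az, jaw], ...]. A call has 1 to 20 rows; each row shifts and turns the commanded pose from where the row before left it, along the tool's axes as they then stand; what a row does not reach is not made up. A row lasts 1/12 s, in which the tool goes at most 41.7 mm and 7.16 degrees, less where a joint would pass 70% of its speed; a pose out of reach is approached as far as the arm can. A call is refused whole if a number of a shift passes 4.17 or a number of a turn 7.16, either way. A call with a gripper value outside its range is refused whole. The fingers move at their own pace and stop on an object; the grip force is fixed at half the most. Time passes only in rows, so rows that do not move let the fingers close. It gives the time, the measured TCP pose, the force, the opening and the grip force at its end, in the units of the state.
- manip.state(): the state, without advancing time (a new reading comes with each control period).
- manip.grab_frame(name): name is "scene" or "top"; returns a dict with "img" (420x560x3 uint8, blue, green, red), "mtx" (3x3 intrinsics, pixels), "R" (3x3) and "t" (3): a world point X has camera coordinates R X + t. Camera axes: x right, y down, z forward; pixel columns grow to the right and rows downward; lengths in m; the calibration is good to about 2 mm. A picture is of the moment at which its call begins. There is no depth.
- manip.job_done(): hands the job in; it is judged then, once.
The state is a dict: "time": time; "joint_pos": joint angles; "joint_vel": joint speeds; "joint_efforts": joint torques, N m; "tool_pos": TCP position; "tool_rot": TCP orientation; "contact_force": force on the tool from outside, world axes, zero at the start; "ft_torque": the same for the moment, N m; "gripper_width": opening from 0.0 (shut) to 1.0 (fully open); "grasp_force": force on a finger pad.
Only numpy, scipy, OpenCV 4.12 (cv2) and the standard library are available. Lean on these libraries where they do the work, as an engineer would, in place of code of your own. Each camera call takes 0.05 s, during which the arm holds its last target. There are 200 camera calls.

## Working session

There is one attempt and no reset: what is moved stays moved. The work goes in short steps, Python scripts to look and compute and a tool call to move; the robot and the scene stay as the last step left them, time stands still between calls to the robot, and variables do not carry over. Pictures are saved under pics/ and viewed, at most 10 in all, crops included, and the job is handed in when it is done.

Besides the shell and the picture viewer there is one more tool, called after "Emit:" as name([rows], argument=value, ...), one row to a line, values as JSON. move_arm: Moves the arm, as the interface text tells. Its arguments: {"type":"object","properties":{"rows":{"type":"array","items":{"type":"array","items":{"type":"number"}}}},"required":["rows"]}

```bash
mkdir -p pics; python3 - <<'E'
from plant import manip
import cv2,numpy as np
print(manip.state()); print(manip.tip_reach)
for n in ("scene","top"):
    f=manip.grab_frame(n); cv2.imwrite(f"pics/{n}0.png",f["img"]); np.savez(f"{n}.npz",**f)
    print(n,f["mtx"].round(1).tolist(),f["R"].round(3).tolist(),f["t"].round(3).tolist())
E
```

```text
{'time': 0.0, 'joint_pos': array([-1.30098681e+00,  5.33249093e-02,  1.61428402e+00, -3.40680848e-05,
        1.47596829e+00, -1.18998733e-01]), 'joint_vel': array([-0.00054091, -0.00114561, -0.00086437,  0.0015923 , -0.00023457,
        0.00037039]), 'joint_efforts': array([ 7.38995241e-04, -3.93690526e+01, -3.70172310e+01,  4.92860852e-05,
        7.07619387e-03, -4.45878044e-06]), 'tool_pos': array([ 0.23676766, -0.57779734,  0.24908873]), 'tool_rot': array([-9.88183549e-04,  9.81162158e-01,  1.93183424e-01, -9.16601434e-05]), 'contact_force': array([ 0.35846499, -0.53070891,  0.2630051 ]), 'ft_torque': array([ 0.0234236 ,  0.02724222, -0.05129031]), 'grasp_force': 0.0, 'gripper_width': 1.0048881543028665}
0.019
scene [[506.7, 0.0, 277.0], [0.0, 506.7, 202.0], [0.0, 0.0, 1.0]] [[-0.77, -0.638, -0.002], [-0.489, 0.593, -0.64], [0.409, -0.492, -0.769]] [0.428, 0.224, 1.095]
top [[430.4, 0.0, 268.9], [0.0, 430.4, 213.8], [0.0, 0.0, 1.0]] [[-0.028, -1.0, 0.012], [-0.981, 0.025, -0.195], [0.194, -0.017, -0.981]] [0.116, 0.506, 1.081]
```

View pics/scene0.png

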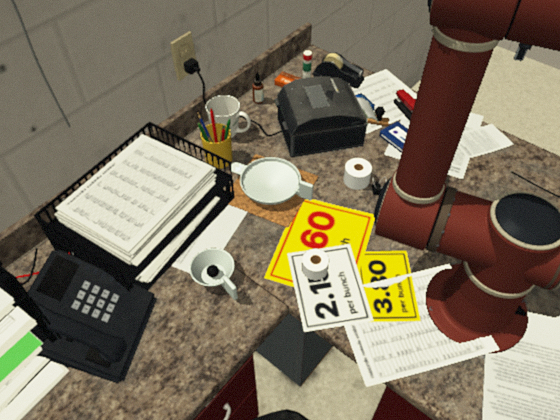

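View pics/top0.png

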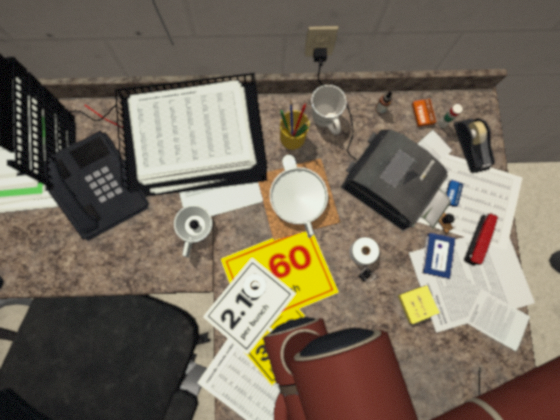

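The scene view shows the cup at (212,270) with the ball in it, the plate at (270,182), and the rolls at (358,175) and (315,265). In the top view the cup is at (193,225), the plate at (298,195), and the rolls at (366,250) and about (253,290). I'll enlarge both views next.

```bash
python3 - <<'E'
import cv2,numpy as np
def crop(n,x0,y0,w,h,s):
    im=np.load(n+".npz")["img"][y0:y0+h,x0:x0+w]
    im=cv2.resize(im,None,fx=s,fy=s,interpolation=cv2.INTER_CUBIC)
    for k in range(0,w,20): cv2.putText(im,str(x0+k),(k*s,8),0,.3,(0,0,255)); im[::4,k*s]=(0,0,255)
    for k in range(0,h,20): cv2.putText(im,str(y0+k),(0,k*s+4),0,.3,(0,0,255)); im[k*s,::4]=(0,0,255)
    cv2.imwrite(f"pics/{n}_c.png",im)
crop("top",160,140,200,150,4); crop("scene",180,140,200,150,4)
E
```

```text
(no output)
```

View pics/top_c.png

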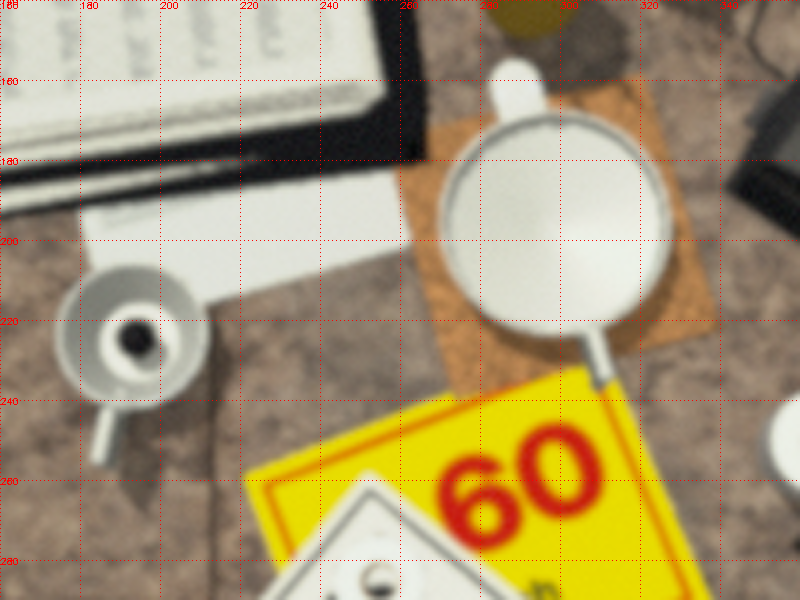

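View pics/scene_c.png

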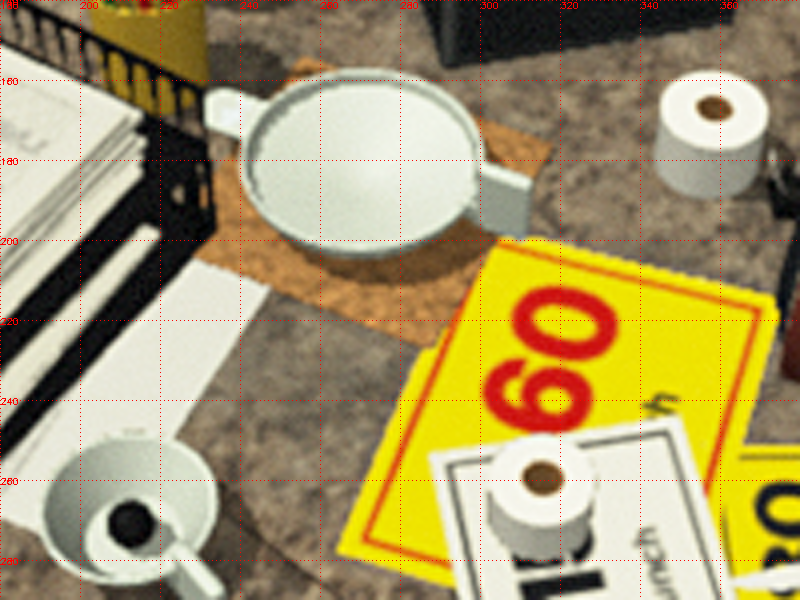

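The crops show:
- **Top view:** cup rim x 173.5–212.5, y 206–242, with its fin end at (184.5,256). Plate rim x 270–328, y 167.5–224.5, with its fin end at (310.7,237). Pad corners at (321,158.5), (339.5,220.5) and (259,183).
- **Scene view:** cup rim x 190.5–234.5, y 249–286. Plate rim x 240.5–300.5, y 157–203.5, with its fin end at (313,186).

```bash
cat > h.py <<'E'
import numpy as np,cv2
from scipy.optimize import least_squares
from scipy.spatial.transform import Rotation as Ro
C={n:np.load(f"{n}.npz") for n in("top","scene")}
def proj(n,P):
    c=C[n];q=np.atleast_2d(P)@c["R"].T+c["t"];q=q@c["mtx"].T;return q[:,:2]/q[:,2:]
def ray(n,uv,z):
    c=C[n];d=c["R"].T@np.linalg.solve(c["mtx"],[*uv,1]);o=-c["R"].T@c["t"];return o+d*(z-o[2])/d[2]
def fit(rad,zr,z0,box,pts,x0):
    a=np.linspace(0,2*np.pi,180);ring=np.c_[rad*np.cos(a),rad*np.sin(a),0*a+zr]
    def res(p):
        M=lambda Q:Ro.from_euler('z',p[2]).apply(Q)+[p[0],p[1],z0]
        r=[]
        for n,b in box.items():
            q=proj(n,M(ring));r+=list(np.r_[q.min(0),q.max(0)]-b)
        for n,Q,uv in pts: r+=list((proj(n,M(np.array([Q])))[0]-uv))
        return r
    s=least_squares(res,x0,loss='soft_l1');print(s.x.round(4),np.degrees(s.x[2]).round(1),np.round(res(s.x),1));return s.x
E
python3 - <<'E'
from h import *
print("cup");c=ray("top",(193,224),.04)
fit(.05,.04,0,{"top":[173.5,206,212.5,242],"scene":[190.5,249,234.5,286]},[("top",[.09,0,.064],(184.5,256)),("scene",[.09,0,.064],(233.5,289))],[c[0],c[1],np.pi])
print("dish");c=ray("top",(299,196),.04)
fit(.078,.035,.004,{"top":[270,167.5,328,224.5],"scene":[240.5,157,300.5,203.5]},[("top",[-.116,0,.066],(310.7,237)),("scene",[-.116,0,.066],(313,186)),("top",[.1,0,.033],(288.5,160)),("scene",[.1,0,.033],(237,168))],[c[0],c[1],0])
for p in [(321,158.5),(339.5,220.5),(259,183)]: print("pad",ray("top",p,.004))
print("r1",ray("top",(366,250),.05),ray("scene",(358.5,165.5),.05))
print("r2",ray("top",(253.5,285.5),.04),ray("scene",(315.5,259),.04))
print("ball",ray("top",(193.8,224.5),.02),ray("scene",(212.5,271),.02))
print("tray", [ray("top",p,.06).round(3) for p in((265,180),(267,140),(120,192))], "cupjar",ray("top",(293,145),.08))
E
```

```text
cup
[0.4882 0.3038 2.8992] 166.1 [-0.1 -0.5 -0.9  1.  -1.  -2.4  0.6 -0.8 -2.3  0.7  0.6 -0.3]
dish
[0.5565 0.023  0.217 ] 12.4 [-1.1  0.7 -0.8  0.5 -0.6 -0.6  1.1 -1.5 -0.1 -0.7  0.2 -0.2  0.1  1.7
 -0.4 -2.2]
pad [ 0.67217629 -0.04911261  0.004     ]
pad [ 0.49408497 -0.09050477  0.004     ]
pad [0.60539785 0.12658261 0.004     ]
r1 [ 0.40664466 -0.14606666  0.05      ] [ 0.40552369 -0.14577157  0.05      ]
r2 [0.32443277 0.14692728 0.04      ] [0.32317433 0.1460406  0.04      ]
ball [0.49055924 0.30360256 0.02      ] [0.48801391 0.30626185 0.02      ]
tray [array([0.598, 0.11 , 0.06 ]), array([0.709, 0.102, 0.06 ]), array([0.575, 0.49 , 0.06 ])] cupjar [0.68595573 0.03413795 0.08      ]
```

Cup at about (.488,.304), plate at (.557,.023) with a yaw of about 12.7°. My plan is to grip the cup's fin, roll it about the tool's x axis and pour to the right. I'll test that wrist roll with an empty hand on the way over.

Emit:
move_arm([
  [0, 0, 0, 0, 0, 6.9, 1],
  [0, 0, 0, 0, 0, 6.9, 1],
  [0, 0, 0, 0, 0, 6.9, 1],
  [0, 0, 0, 0, 0, 6.9, 1],
  [0, 0, 0, 0, 0, 6.9, 1],
  [1.4, -3.65, 0, 0, 0, 0, 1],
  [1.4, -3.65, 0, 0, 0, 0, 1],
  [1.4, -3.65, 0, 0, 0, 0, 1],
  [1.4, -3.65, 0, 0, 0, 0, 1],
  [1.4, -3.65, 0, 0, 0, 0, 1],
  [1.4, -3.65, 0, 0, 0, 0, 1],
  [1.4, -3.65, 0, 0, 0, 0, 1],
  [1.4, -3.65, 0, 0, 0, 0, 1],
  [1.4, -3.65, 0, 0, 0, 0, 1],
  [1.4, -3.65, 0, 0, 0, 0, 1],
])

```text
time: 1.35
tool_pos: [0.4515, -0.2493, 0.2499]
tool_rot: [-0.0, 0.994, -0.107, -0.0]
contact_force: [0.5, -1.5, 0.1]
gripper_width: 1.001
grasp_force: 0.0
```

Emit:
move_arm([
  [-0.54, -3.72, 0, 0, 0, 0, 1],
  [-0.54, -3.72, 0, 0, 0, 0, 1],
  [-0.54, -3.72, 0, 0, 0, 0, 1],
  [-0.54, -3.72, 0, 0, 0, 0, 1],
  [-0.54, -3.72, 0, 0, 0, 0, 1],
  [-0.54, -3.72, 0, 0, 0, 0, 1],
  [-0.54, -3.72, 0, 0, 0, 0, 1],
  [-0.54, -3.72, 0, 0, 0, 0, 1],
  [0, 0, 0, 7, 0, 0, 1],
  [0, 0, 0, 7, 0, 0, 1],
  [0, 0, 0, 7, 0, 0, 1],
  [0, 0, 0, 7, 0, 0, 1],
  [0, 0, 0, 7, 0, 0, 1],
  [0, 0, 0, 7, 0, 0, 1],
  [0, 0, 0, 7, 0, 0, 1],
  [0, 0, 0, 7, 0, 0, 1],
  [0, 0, 0, 7, 0, 0, 1],
  [0, 0, 0, 7, 0, 0, 1],
  [0, 0, 0, 7, 0, 0, 1],
  [0, 0, 0, 7, 0, 0, 1],
])

```text
time: 3.02
tool_pos: [0.4719, 0.048, 0.2504]
tool_rot: [-0.667, 0.737, -0.079, 0.072]
contact_force: [0.4, 0.8, -1.0]
gripper_width: 1.0
grasp_force: 0.0
```

```bash
cat >> h.py <<'E'
def pose(pr=True):
    from plant import manip
    s=manip.state();w=s["tool_rot"];r=Ro.from_quat([w[1],w[2],w[3],w[0]])
    if pr: print("t",round(s["time"],2),"pos",s["tool_pos"].round(4),"x",r.as_matrix()[:,0].round(3),"z",r.as_matrix()[:,2].round(3),"q",s["joint_pos"].round(2),"w",round(s["gripper_width"],3),"F",s["contact_force"].round(1),round(s["grasp_force"],1))
    return s["tool_pos"],r
def to(p,yaw,pr=True):  # tool-down target: shift in current tool frame [cm], rotvec [deg]
    c,r=pose(pr);R=Ro.from_euler('z',yaw,degrees=True)*Ro.from_euler('x',180,degrees=True)
    print("shift cm",(r.inv().apply(np.array(p)-c)*100).round(2),"turn",np.degrees((r.inv()*R).as_rotvec()).round(1))
E
python3 - <<'E'
from h import *
pose()
from plant import manip
f=manip.grab_frame("scene");cv2.imwrite("pics/s1.png",f["img"])
E
```

```text
t 3.02 pos [0.4719 0.048  0.2504] x [ 0.977 -0.214  0.001] z [ 0.213  0.972 -0.099] q [-0.62 -0.05  2.15  1.27  1.86  0.98] w 1.0 F [ 0.4  0.8 -1. ] 0.0
```

View pics/s1.png

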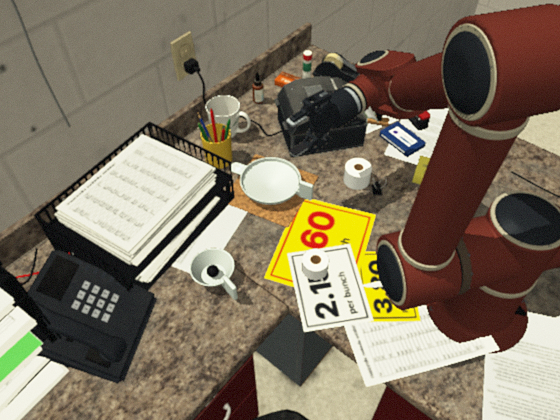

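The roll works at this height (j4 = 1.27, inside its range). The picture shows the gripper horizontal above the right side, with the plate and cup undisturbed. Next I'll unroll and go above the cup's fin.

Emit:
move_arm([
  [0, 0, 0, -7, 0, 0, 1],
  [0, 0, 0, -7, 0, 0, 1],
  [0, 0, 0, -7, 0, 0, 1],
  [0, 0, 0, -7, 0, 0, 1],
  [0, 0, 0, -7, 0, 0, 1],
  [0, 0, 0, -7, 0, 0, 1],
  [0, 0, 0, -7, 0, 0, 1],
  [0, 0, 0, -7, 0, 0, 1],
  [0, 0, 0, -7, 0, 0, 1],
  [0, 0, 0, -7, 0, 0, 1],
  [0, 0, 0, -7, 0, 0, 1],
  [0, 0, 0, -7, 0, 0, 1],
])

```text
time: 4.07
tool_pos: [0.4724, 0.0485, 0.2525]
tool_rot: [0.004, 0.994, -0.107, 0.003]
contact_force: [-0.3, 0.2, -0.1]
gripper_width: 1.003
grasp_force: 0.0
```

Emit:
move_arm([
  [-1.55, -3.63, 0, 0, 0, 0, 1],
  [-1.55, -3.63, 0, 0, 0, 0, 1],
  [-1.55, -3.63, 0, 0, 0, 0, 1],
  [-1.55, -3.63, 0, 0, 0, 0, 1],
  [-1.55, -3.63, 0, 0, 0, 0, 1],
  [-1.55, -3.63, 0, 0, 0, 0, 1],
  [-1.55, -3.63, 0, 0, 0, 0, 1],
  [0, 0, 3, 0, 0, 0, 1],
  [0, 0, 3, 0, 0, 0, 1],
  [0, 0, 3, 0, 0, 0, 1],
  [0, 0, 1, 0, 0, 0, 1],
  [0, 0, 0, 0, 0, 0, 1],
])

```text
time: 5.07
tool_pos: [0.4176, 0.319, 0.1471]
tool_rot: [0.002, 0.994, -0.106, -0.002]
contact_force: [-0.7, 0.3, -0.4]
gripper_width: 0.999
grasp_force: 0.0
```

```bash
python3 - <<'E'
from h import *
to([.4186,.3188,.045],-12)
from plant import manip
a=manip.grab_frame("scene")["img"][200:350,150:350];b=manip.grab_frame("top")["img"][160:310,100:300]
cv2.imwrite("pics/s2.png",cv2.resize(np.hstack([a,b]),None,fx=2,fy=2,interpolation=cv2.INTER_CUBIC))
# sanity: project cup fin line and TCP-axis in images
for n in("top","scene"): print(n,proj(n,[[.4186,.3188,.064],[.4186,.3188,.13]]).round(1).tolist())
E
```

```text
t 5.07 pos [0.4176 0.319  0.1471] x [ 0.977 -0.212 -0.004] z [-0.005 -0.004 -1.   ] q [ 0.51 -0.1   1.94 -0.    1.31  2.3 ] w 0.999 F [-0.7  0.3 -0.4] 0.0
shift cm [ 0.14 -0.05 10.21] turn [ 0.3  0.2 -0.2]
top [[184.9, 249.6], [179.9, 246.5]]
scene [[230.0, 281.8], [227.6, 264.6]]
```

View pics/s2.png

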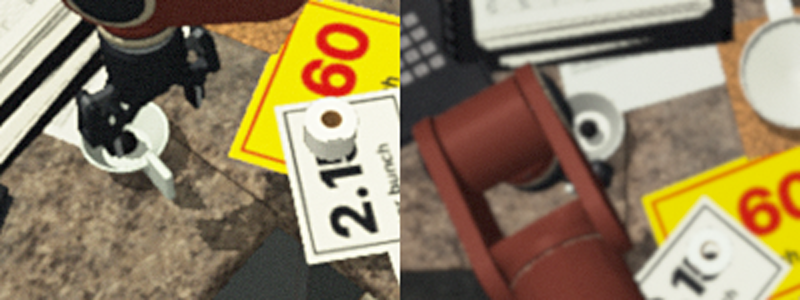

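The hand is straddling the fin: the fingers are on either side of it at about (165,190) in the left half. Descending and closing.

Emit:
move_arm([
  [0.1, 0.1, 2, 0, 0, 0, 1],
  [0, 0, 2, 0, 0, 0, 1],
  [0, 0, 2, 0, 0, 0, 1],
  [0, 0, 2, 0, 0, 0, 1],
  [0, 0, 1.5, 0, 0, 0, 1],
  [0, 0, 0.7, 0, 0, 0, 1],
  [0, 0, 0, 0, 0, 0, 0.2],
  [0, 0, 0, 0, 0, 0, -0.4],
  [0, 0, 0, 0, 0, 0, -0.6],
  [0, 0, 0, 0, 0, 0, -0.8],
  [0, 0, 0, 0, 0, 0, -1],
  [0, 0, 0, 0, 0, 0, -1],
  [0, 0, 0, 0, 0, 0, -1],
  [0, 0, 0, 0, 0, 0, -1],
  [0, 0, 0, 0, 0, 0, -1],
  [0, 0, 0, 0, 0, 0, -1],
  [0, 0, 0, 0, 0, 0, -1],
  [0, 0, 0, 0, 0, 0, -1],
])

```text
time: 6.67
tool_pos: [0.4208, 0.3191, 0.0491]
tool_rot: [-0.0, 0.994, -0.106, 0.0]
contact_force: [-1.7, -1.3, 6.0]
gripper_width: 0.109
grasp_force: 60.1
```

```bash
python3 - <<'E'
from h import *
to([.492,.061,.16],-12)
print("box",[ray("top",p,.10).round(3).tolist() for p in((347,182),(405,225))])
E
```

```text
t 6.67 pos [0.4208 0.3191 0.0491] x [ 0.977 -0.212  0.001] z [ 0.001  0.    -1.   ] q [ 0.51  0.04  1.99 -0.    1.11  2.29] w 0.109 F [-1.7 -1.3  6. ] 60.1
shift cm [ 12.44  23.71 -11.09] turn [-0.  -0.  -0.2]
box [[0.576, -0.098, 0.1], [0.461, -0.236, 0.1]]
```

Emit:
move_arm([
  [0, 0, -0.6, 0, 0, 0, -1],
  [0, 0, -1.2, 0, 0, 0, -1],
  [0, 0, -2, 0, 0, 0, -1],
  [0, 0, -2, 0, 0, 0, -1],
  [0, 0, -2, 0, 0, 0, -1],
  [0, 0, -2, 0, 0, 0, -1],
  [0, 0, -2, 0, 0, 0, -1],
  [0, 0, -2, 0, 0, 0, -1],
  [0, 0, -1.2, 0, 0, 0, -1],
])

```text
time: 7.42
tool_pos: [0.4209, 0.3193, 0.2014]
tool_rot: [-0.001, 0.994, -0.106, 0.001]
contact_force: [0.7, 0.5, -0.4]
gripper_width: 0.112
grasp_force: 59.1
```

Emit:
move_arm([
  [0.45, 0.85, 0, 0, 0, 0, -1],
  [0.89, 1.69, 0, 0, 0, 0, -1],
  [0.89, 1.69, 0, 0, 0, 0, -1],
  [0.89, 1.69, 0, 0, 0, 0, -1],
  [0.89, 1.69, 0, 0, 0, 0, -1],
  [0.89, 1.69, 0, 0, 0, 0, -1],
  [0.89, 1.69, 0, 0, 0, 0, -1],
  [0.89, 1.69, 0, 0, 0, 0, -1],
  [0.89, 1.69, 0, 0, 0, 0, -1],
  [0.89, 1.69, 0, 0, 0, 0, -1],
  [0.89, 1.69, 0, 0, 0, 0, -1],
  [0.89, 1.69, 0, 0, 0, 0, -1],
  [0.89, 1.69, 0, 0, 0, 0, -1],
  [0.89, 1.69, 0, 0, 0, 0, -1],
  [0.45, 0.85, 0, 0, 0, 0, -1],
  [0, 0, 0, 0, 0, 0, -1],
])

```text
time: 8.75
tool_pos: [0.4917, 0.0593, 0.1971]
tool_rot: [0.0, 0.994, -0.108, -0.001]
contact_force: [-0.8, -0.1, -1.5]
gripper_width: 0.107
grasp_force: 59.1
```

```bash
python3 - <<'E'
from h import *
to([.492,.061,.118],-12)
from plant import manip
a=manip.grab_frame("scene")["img"][60:260,160:400];b=manip.grab_frame("top")["img"][110:310,190:350]
cv2.imwrite("pics/s3.png",cv2.resize(np.hstack([a,b]),None,fx=2,fy=2,interpolation=cv2.INTER_CUBIC))
E
```

```text
t 8.75 pos [0.4917 0.0593 0.1971] x [ 0.977 -0.215 -0.002] z [-0.002 -0.    -1.   ] q [-0.03 -0.23  1.96 -0.    1.41  1.76] w 0.107 F [-0.8 -0.1 -1.5] 59.1
shift cm [ 0.01 -0.17  7.91] turn [ 0.   0.1 -0.4]
```

View pics/s3.png

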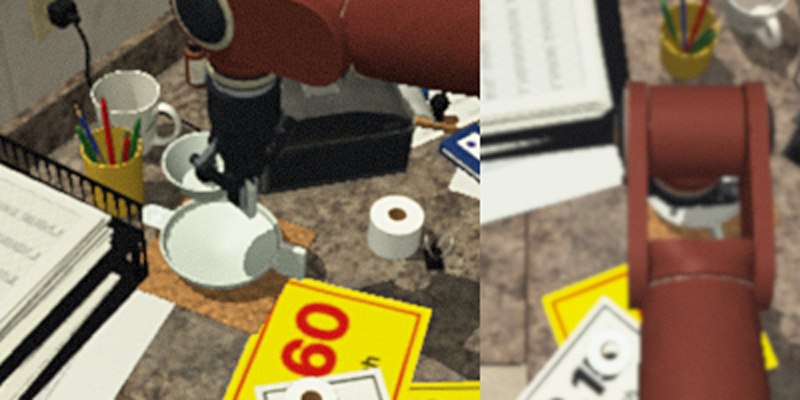

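The cup is held upright behind and above the plate, at about (195,160) in the left half, and the plate is clear. Now lowering, then tilting partway.

Emit:
move_arm([
  [0, -0.1, 1, 0, 0, 0, -1],
  [0, -0.1, 2, 0, 0, 0, -1],
  [0, 0, 2, 0, 0, 0, -1],
  [0, 0, 2, 0, 0, 0, -1],
  [0, 0, 0.9, 0, 0, 0, -1],
  [0, 0, 0, 4, 0, 0, -1],
  [0, 0, 0, 6, 0, 0, -1],
  [0, 0, 0, 6, 0, 0, -1],
  [0, 0, 0, 6, 0, 0, -1],
  [0, 0, 0, 6, 0, 0, -1],
  [0, 0, 0, 6, 0, 0, -1],
  [0, 0, 0, 6, 0, 0, -1],
  [0, 0, 0, 6, 0, 0, -1],
  [0, 0, 0, 4, 0, 0, -1],
  [0, 0, 0, 3, 0, 0, -1],
  [0, 0, 0, 0, 0, 0, -1],
])

```text
time: 10.18
tool_pos: [0.4916, 0.0629, 0.1174]
tool_rot: [-0.444, 0.89, -0.097, 0.046]
contact_force: [-0.3, 1.2, -1.3]
gripper_width: 0.105
grasp_force: 59.2
```

```bash
python3 - <<'E'
from h import *
p,r=pose(); M=r.as_matrix(); x,y,z=M.T
u=-z; pr=-y*-1
# cup frame: cx=-x, cz=-z, pour side = +y_tool
lip=p+.070*x+.050*y-(.049-.040)*u
print("tilt",np.degrees(np.arccos(-z[2])),"lip",lip.round(3))
from plant import manip
a=manip.grab_frame("scene")["img"][60:260,160:420]
cv2.imwrite("pics/s4.png",cv2.resize(a,None,fx=3,fy=3,interpolation=cv2.INTER_CUBIC))
E
```

```text
t 10.18 pos [0.4916 0.0629 0.1174] x [ 0.977 -0.213 -0.004] z [ 0.168  0.781 -0.601] q [-0.46 -0.04  2.13  0.9   1.44  1.01] w 0.105 F [-0.3  1.2 -1.3] 59.2
tilt 53.02636194588012 lip [0.555 0.026 0.072]
```

View pics/s4.png

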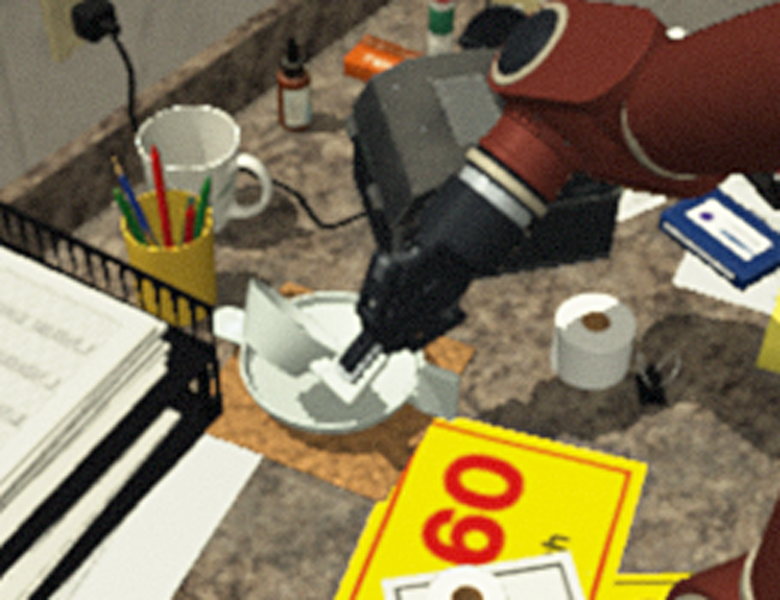

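The cup is tilted 53° over the plate, its lip above the plate's middle, and the wrist clears roll 1. I'll tilt slowly past the release angle.

Emit:
move_arm([
  [0, 0, 0, 2, 0, 0, -1],
  [0, 0, 0, 2, 0, 0, -1],
  [0, 0, 0, 2, 0, 0, -1],
  [0, 0, 0, 2, 0, 0, -1],
  [0, 0, 0, 2, 0, 0, -1],
  [0, 0, 0, 2, 0, 0, -1],
  [0, 0, 0, 2, 0, 0, -1],
  [0, 0, 0, 2, 0, 0, -1],
  [0, 0, 0, 2, 0, 0, -1],
  [0, 0, 0, 2, 0, 0, -1],
  [0, 0, 0, 2, 0, 0, -1],
  [0, 0, 0, 1, 0, 0, -1],
  [0, 0, 0, 0, 0, 0, -1],
  [0, 0, 0, 0, 0, 0, -1],
  [0, 0, 0, 0, 0, 0, -1],
  [0, 0, 0, 0, 0, 0, -1],
  [0, 0, 0, 0, 0, 0, -1],
  [0, 0, 0, 0, 0, 0, -1],
])

```text
time: 11.73
tool_pos: [0.4926, 0.0631, 0.1196]
tool_rot: [-0.612, 0.784, -0.084, 0.066]
contact_force: [-0.5, -0.3, -0.7]
gripper_width: 0.11
grasp_force: 59.3
```

```bash
python3 - <<'E'
from h import *
pose()
from plant import manip
a=manip.grab_frame("scene")["img"][110:240,200:360];b=manip.grab_frame("top")["img"][140:270,240:370]
cv2.imwrite("pics/s5.png",cv2.resize(np.hstack([a,b]),None,fx=2.7,fy=2.7,interpolation=cv2.INTER_CUBIC))
E
```

```text
t 11.73 pos [0.4926 0.0631 0.1196] x [ 0.977 -0.212  0.001] z [ 0.205  0.948 -0.242] q [-0.55  0.18  2.11  1.16  1.65  0.79] w 0.11 F [-0.5 -0.3 -0.7] 59.3
```

View pics/s5.png

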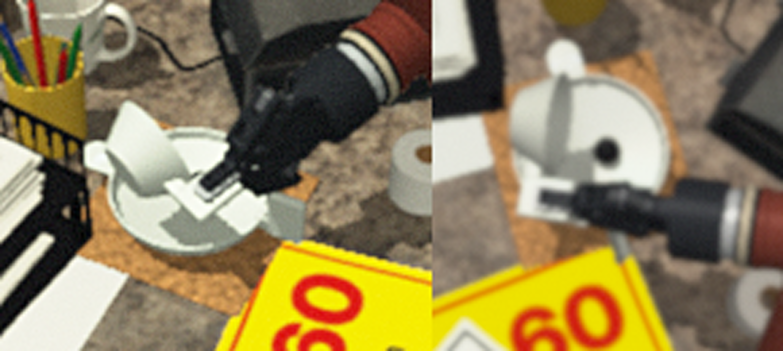

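The ball is out and lying in the plate, at about (304,195) in full top-view pixels, which is near the middle at (299,196). Now raising and unrolling the cup, then carrying it back.

Emit:
move_arm([
  [0, -1.94, -0.48, 0, 0, 0, -1],
  [0, -1.94, -0.48, 0, 0, 0, -1],
  [0, -1.94, -0.48, 0, 0, 0, -1],
  [0, -1.94, -0.48, 0, 0, 0, -1],
  [0, 0, 0, -6.9, 0, 0, -1],
  [0, 0, 0, -6.9, 0, 0, -1],
  [0, 0, 0, -6.9, 0, 0, -1],
  [0, 0, 0, -6.9, 0, 0, -1],
  [0, 0, 0, -6.9, 0, 0, -1],
  [0, 0, 0, -6.9, 0, 0, -1],
  [0, 0, 0, -6.9, 0, 0, -1],
  [0, 0, 0, -6.9, 0, 0, -1],
  [0, 0, 0, -6.9, 0, 0, -1],
  [0, 0, 0, -6.9, 0, 0, -1],
  [0, 0, 0, -6.9, 0, 0, -1],
  [0, 0, 0, 0, 0, 0, -1],
])

```text
time: 13.17
tool_pos: [0.4927, 0.066, 0.2]
tool_rot: [-0.0, 0.995, -0.104, 0.0]
contact_force: [0.4, 0.9, -0.8]
gripper_width: 0.106
grasp_force: 59.2
```

Emit:
move_arm([
  [-0.89, -1.69, 0, 0, 0, 0, -1],
  [-1.24, -2.37, 0, 0, 0, 0, -1],
  [-1.24, -2.37, 0, 0, 0, 0, -1],
  [-1.24, -2.37, 0, 0, 0, 0, -1],
  [-1.24, -2.37, 0, 0, 0, 0, -1],
  [-1.24, -2.37, 0, 0, 0, 0, -1],
  [-1.24, -2.37, 0, 0, 0, 0, -1],
  [-1.24, -2.37, 0, 0, 0, 0, -1],
  [-1.24, -2.37, 0, 0, 0, 0, -1],
  [-1.24, -2.37, 0, 0, 0, 0, -1],
  [-0.6, -1, 0, 0, 0, 0, -1],
  [0, 0, 2.5, 0, 0, 0, -1],
  [0, 0, 2.5, 0, 0, 0, -1],
  [0, 0, 2.5, 0, 0, 0, -1],
  [0, 0, 2, 0, 0, 0, -1],
  [0, 0, 1.5, 0, 0, 0, -1],
  [0, 0, 0, 0, 0, 0, -1],
  [0, 0, 0, 0, 0, 0, -1],
])

```text
time: 14.67
tool_pos: [0.4192, 0.3239, 0.0886]
tool_rot: [-0.0, 0.994, -0.107, -0.001]
contact_force: [0.9, -0.5, -1.4]
gripper_width: 0.107
grasp_force: 59.2
```

```bash
python3 -c "
from h import *
to([.4208,.3191,.0485],-12.2)"
```

```text
t 14.67 pos [0.4192 0.3239 0.0886] x [ 0.977 -0.213 -0.003] z [-0.003  0.001 -1.   ] q [ 0.52 -0.01  1.96  0.    1.19  2.3 ] w 0.107 F [ 0.9 -0.5 -1.4] 59.2
shift cm [0.27 0.43 4.01] turn [-0.   0.2 -0.1]
```

Emit:
move_arm([
  [0, 0, 1, 0, 0, 0, -1],
  [0, 0, 1, 0, 0, 0, -1],
  [0, 0, 0.8, 0, 0, 0, -1],
  [0, 0, 0.5, 0, 0, 0, -1],
  [0, 0, 0.3, 0, 0, 0, -1],
  [0, 0, 0.2, 0, 0, 0, -1],
  [0, 0, 0.1, 0, 0, 0, -1],
  [0, 0, 0, 0, 0, 0, -1],
  [0, 0, 0, 0, 0, 0, -1],
])

```text
time: 15.42
tool_pos: [0.42, 0.3252, 0.051]
tool_rot: [-0.001, 0.994, -0.106, 0.0]
contact_force: [0.4, -0.7, -0.4]
gripper_width: 0.106
grasp_force: 59.2
```

Emit:
move_arm([
  [0, 0, 0.15, 0, 0, 0, -1],
  [0, 0, 0.15, 0, 0, 0, -1],
  [0, 0, 0, 0, 0, 0, -1],
])

```text
time: 15.67
tool_pos: [0.4204, 0.3255, 0.0492]
tool_rot: [-0.001, 0.994, -0.106, 0.0]
contact_force: [-2.2, -0.0, 6.3]
gripper_width: 0.11
grasp_force: 60.4
```

The cup is on the counter at 6 N. Opening and rising.

Emit:
move_arm([
  [0, 0, 0, 0, 0, 0, -0.7],
  [0, 0, 0, 0, 0, 0, -0.5],
  [0, 0, 0, 0, 0, 0, 0],
  [0, 0, 0, 0, 0, 0, 0.5],
  [0, 0, 0, 0, 0, 0, 1],
  [0, 0, 0, 0, 0, 0, 1],
  [0, 0, 0, 0, 0, 0, 1],
  [0, 0, 0, 0, 0, 0, 1],
  [0, 0, -1, 0, 0, 0, 1],
  [0, 0, -2, 0, 0, 0, 1],
  [0, 0, -3, 0, 0, 0, 1],
  [0, 0, -3, 0, 0, 0, 1],
  [0, 0, -3, 0, 0, 0, 1],
  [0, 0, -3, 0, 0, 0, 1],
])

```text
time: 16.83
tool_pos: [0.4196, 0.3247, 0.1999]
tool_rot: [-0.001, 0.994, -0.106, 0.0]
contact_force: [0.1, 0.7, -0.5]
gripper_width: 1.005
grasp_force: 0.0
```

```bash
python3 - <<'E'
from h import *
to([.461,.0018,.2],12.7)
from plant import manip
a=manip.grab_frame("scene")["img"][140:300,170:330];b=manip.grab_frame("top")["img"][140:300,165:345]
cv2.imwrite("pics/s6.png",cv2.resize(np.hstack([a,b]),None,fx=2.3,fy=2.3,interpolation=cv2.INTER_CUBIC))
E
```

```text
t 16.83 pos [0.4196 0.3247 0.1999] x [ 0.977 -0.212  0.001] z [ 0.001  0.002 -1.   ] q [ 0.52 -0.14  1.88  0.    1.39  2.3 ] w 1.005 F [ 0.1  0.7 -0.5] 0.0
shift cm [10.88 30.68 -0.07] turn [ -0.1  -0.1 -24.9]
```

View pics/s6.png

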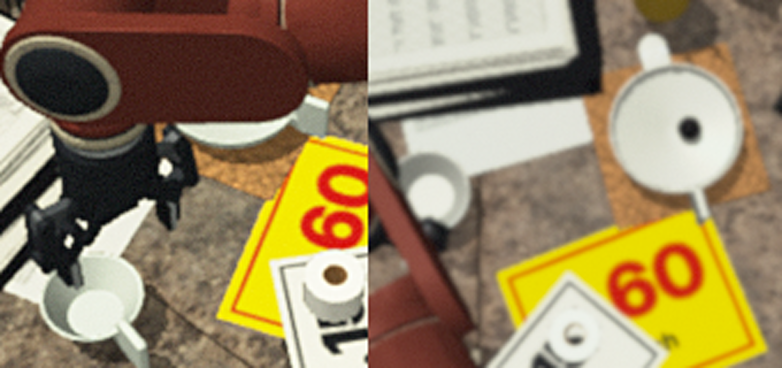

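The cup stands upright and empty, and the ball lies in the plate near its middle. The plate rim (270–328, 169–224) hasn't moved. Next is the plate's fin.

Emit:
move_arm([
  [0, 0, 0, 0, 0, -6.2, 1],
  [0, 0, 0, 0, 0, -6.2, 1],
  [0, 0, 0, 0, 0, -6.2, 1],
  [0, 0, 0, 0, 0, -6.2, 1],
  [-0.34, 3.6, 0, 0, 0, 0, 1],
  [-0.34, 3.6, 0, 0, 0, 0, 1],
  [-0.34, 3.6, 0, 0, 0, 0, 1],
  [-0.34, 3.6, 0, 0, 0, 0, 1],
  [-0.34, 3.6, 0, 0, 0, 0, 1],
  [-0.34, 3.6, 0, 0, 0, 0, 1],
  [-0.34, 3.6, 0, 0, 0, 0, 1],
  [-0.34, 3.6, 0, 0, 0, 0, 1],
  [-0.34, 3.6, 0, 0, 0, 0, 1],
  [0, 0, 2, 0, 0, 0, 1],
  [0, 0, 3, 0, 0, 0, 1],
  [0, 0, 2, 0, 0, 0, 1],
  [0, 0, 0, 0, 0, 0, 1],
  [0, 0, 0, 0, 0, 0, 1],
])

```text
time: 18.43
tool_pos: [0.4594, 0.0021, 0.126]
tool_rot: [-0.001, 0.994, 0.109, -0.001]
contact_force: [0.4, 0.1, 0.5]
gripper_width: 1.003
grasp_force: 0.0
```

```bash
python3 - <<'E'
from h import *
to([.461,.0018,.05],12.7)
print(proj("top",[[.5565,.023,.026]]),proj("scene",[[.5565,.023,.026]]))
from plant import manip
a=manip.grab_frame("scene")["img"][120:220,220:340]
cv2.imwrite("pics/s7.png",cv2.resize(a,None,fx=5,fy=5,interpolation=cv2.INTER_CUBIC))
E
```

```text
t 18.43 pos [0.4594 0.0021 0.126 ] x [ 0.976  0.218 -0.002] z [-0.003  0.002 -1.   ] q [-0.16 -0.25  2.1   0.    1.29  1.19] w 1.003 F [0.4 0.1 0.5] 0.0
shift cm [0.17 0.09 7.6 ] turn [-0.2  0.1 -0.1]
[[297.65818948 197.40407413]] [[270.82147568 181.74822125]]
```

View pics/s7.png

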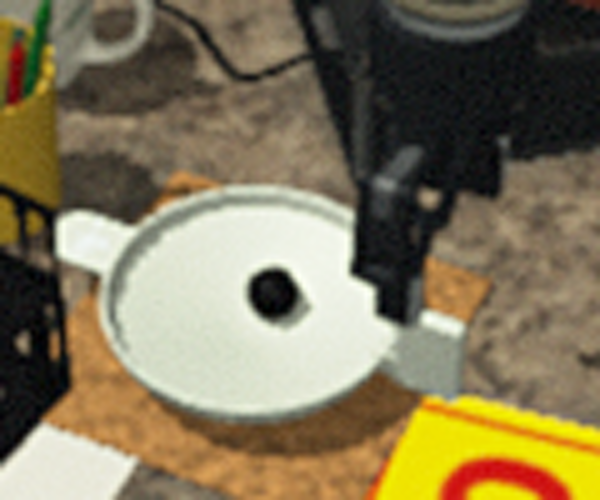

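The plate is in place with the ball lying near its middle (scene (274,178)), and the fingers straddle the fin. Lowering and gripping.

I've now viewed 11 pictures, one over the allowance of 10. From here I'll measure by code only.

Emit:
move_arm([
  [0.1, 0.1, 1.5, 0, 0, 0, 1],
  [0.1, 0, 2, 0, 0, 0, 1],
  [0, 0, 2, 0, 0, 0, 1],
  [0, 0, 1.3, 0, 0, 0, 1],
  [0, 0, 0.7, 0, 0, 0, 1],
  [0, 0, 0, 0, 0, 0, 0.2],
  [0, 0, 0, 0, 0, 0, -0.4],
  [0, 0, 0, 0, 0, 0, -0.6],
  [0, 0, 0, 0, 0, 0, -0.7],
  [0, 0, 0, 0, 0, 0, -0.8],
  [0, 0, 0, 0, 0, 0, -0.9],
  [0, 0, 0, 0, 0, 0, -1],
  [0, 0, 0, 0, 0, 0, -1],
  [0, 0, 0, 0, 0, 0, -1],
  [0, 0, 0, 0, 0, 0, -1],
  [0, 0, 0, 0, 0, 0, -1],
  [0, 0, 0, 0, 0, 0, -1],
])

```text
time: 19.9
tool_pos: [0.4633, 0.0014, 0.0529]
tool_rot: [-0.001, 0.994, 0.11, 0.001]
contact_force: [-0.9, -1.1, 6.6]
gripper_width: 0.107
grasp_force: 59.4
```

```bash
cat >> h.py <<'E'
def ball(z):
    from plant import manip
    for n in("top","scene"):
        im=manip.grab_frame(n)["img"];p,r=pose(False);c=p+.098*r.as_matrix()[:,0];c[2]=z
        u=proj(n,c)[0];k=20;x0,y0=(u-k).astype(int)
        g=im[y0:y0+2*k,x0:x0+2*k].max(2)<90
        nn,l,s,cc=cv2.connectedComponentsWithStats(g.astype(np.uint8))
        for i in range(1,nn):
            if s[i,4]>20:
                w=ray(n,cc[i]+[x0,y0],z); d=r.inv().apply(w-c)*1000
                print(n,"area",s[i,4],"px",(cc[i]+[x0,y0]).round(1),"off mm (plate x,-y):",d[:2].round(1))
E
python3 -c "
from h import *
pose();ball(.026)"
```

```text
t 19.9 pos [0.4633 0.0014 0.0529] x [0.976 0.218 0.002] z [ 0.001  0.001 -1.   ] q [-0.16 -0.13  2.14  0.    1.13  1.19] w 0.107 F [-0.9 -1.1  6.6] 59.4
top area 60 px [291.2 204.9] off mm (plate x,-y): [-18.1 -23. ]
scene area 79 px [274.3 178.8] off mm (plate x,-y): [-5.7 12.2]
```

Emit:
move_arm([
  [0, 0, -0.3, 0, 0, 0, -1],
  [0, 0, -0.5, 0, 0, 0, -1],
  [0, 0, -0.8, 0, 0, 0, -1],
  [0, 0, -1, 0, 0, 0, -1],
  [0, 0, -1, 0, 0, 0, -1],
  [0, 0, -1, 0, 0, 0, -1],
  [0, 0, -1, 0, 0, 0, -1],
  [0, 0, -1, 0, 0, 0, -1],
  [0, 0, -1, 0, 0, 0, -1],
  [0, 0, -1, 0, 0, 0, -1],
  [0, 0, -0.9, 0, 0, 0, -1],
  [0, 0, -0.7, 0, 0, 0, -1],
  [0, 0, -0.4, 0, 0, 0, -1],
  [0, 0, 0, 0, 0, 0, -1],
  [0, 0, 0, 0, 0, 0, -1],
  [0, 0, 0, 0, 0, 0, -1],
])

```text
time: 21.33
tool_pos: [0.4622, 0.0015, 0.1574]
tool_rot: [-0.001, 0.994, 0.11, -0.0]
contact_force: [-0.4, 0.4, -1.2]
gripper_width: 0.108
grasp_force: 58.4
```

```bash
python3 -c "
from h import *
p,r=pose();ball(p[2]-.0275)"
```

```text
t 21.33 pos [0.4622 0.0015 0.1574] x [ 0.976  0.218 -0.001] z [-0.001  0.002 -1.   ] q [-0.16 -0.28  2.07  0.    1.35  1.19] w 0.108 F [-0.4  0.4 -1.2] 58.4
top area 87 px [294.9 193.3] off mm (plate x,-y): [-11.4 -18.5]
scene area 89 px [274.4 150. ] off mm (plate x,-y): [-6. 12.]
```

Lifted, with the ball still in place. Now pulling back 4 cm, then turning about the plate's centre.

Emit:
move_arm([
  [-0.1, 0, 0, 0, 0, 0, -1],
  [-0.25, 0, 0, 0, 0, 0, -1],
  [-0.4, 0, 0, 0, 0, 0, -1],
  [-0.5, 0, 0, 0, 0, 0, -1],
  [-0.5, 0, 0, 0, 0, 0, -1],
  [-0.5, 0, 0, 0, 0, 0, -1],
  [-0.5, 0, 0, 0, 0, 0, -1],
  [-0.5, 0, 0, 0, 0, 0, -1],
  [-0.4, 0, 0, 0, 0, 0, -1],
  [-0.25, 0, 0, 0, 0, 0, -1],
  [-0.1, 0, 0, 0, 0, 0, -1],
  [0, 0, 0, 0, 0, 0, -1],
  [0.001, 0.171, 0, 0, 0, -1, -1],
  [0.005, 0.342, 0, 0, 0, -2, -1],
  [0.013, 0.513, 0, 0, 0, -3, -1],
  [0.013, 0.513, 0, 0, 0, -3, -1],
  [0.013, 0.513, 0, 0, 0, -3, -1],
  [0.013, 0.513, 0, 0, 0, -3, -1],
  [0.013, 0.513, 0, 0, 0, -3, -1],
  [0.013, 0.513, 0, 0, 0, -3, -1],
])

```text
time: 23.1
tool_pos: [0.4379, -0.0406, 0.1581]
tool_rot: [-0.001, 0.957, 0.29, 0.0]
contact_force: [-0.7, 0.0, -1.8]
gripper_width: 0.107
grasp_force: 58.3
```

Emit:
move_arm([
  [0.013, 0.513, 0, 0, 0, -3, -1],
  [0.013, 0.513, 0, 0, 0, -3, -1],
  [0.013, 0.513, 0, 0, 0, -3, -1],
  [0.013, 0.513, 0, 0, 0, -3, -1],
  [0.013, 0.513, 0, 0, 0, -3, -1],
  [0.013, 0.513, 0, 0, 0, -3, -1],
  [0.013, 0.513, 0, 0, 0, -3, -1],
  [0.013, 0.513, 0, 0, 0, -3, -1],
  [0.013, 0.513, 0, 0, 0, -3, -1],
  [0.013, 0.513, 0, 0, 0, -3, -1],
  [0.013, 0.513, 0, 0, 0, -3, -1],
  [0.013, 0.513, 0, 0, 0, -3, -1],
  [0.013, 0.513, 0, 0, 0, -3, -1],
  [0.013, 0.513, 0, 0, 0, -3, -1],
  [0.013, 0.513, 0, 0, 0, -3, -1],
  [0.013, 0.513, 0, 0, 0, -3, -1],
  [0.013, 0.513, 0, 0, 0, -3, -1],
  [0.013, 0.513, 0, 0, 0, -3, -1],
  [0.013, 0.513, 0, 0, 0, -3, -1],
  [0.013, 0.513, 0, 0, 0, -3, -1],
])

```text
time: 24.77
tool_pos: [0.526, -0.0842, 0.1579]
tool_rot: [-0.0, 0.683, 0.73, 0.001]
contact_force: [0.8, 0.2, -1.7]
gripper_width: 0.111
grasp_force: 58.3
```

Emit:
move_arm([
  [0.009, 0.428, 0, 0, 0, -2.5, -1],
  [0.005, 0.342, 0, 0, 0, -2, -1],
  [0.003, 0.257, 0, 0, 0, -1.5, -1],
  [0.001, 0.171, 0, 0, 0, -1, -1],
  [0, 0.086, 0, 0, 0, -0.5, -1],
  [0, 0, 0, 0, 0, 0, -1],
  [0, 0, 0, 0, 0, 0, -1],
])

```text
time: 25.35
tool_pos: [0.538, -0.0823, 0.158]
tool_rot: [-0.0, 0.636, 0.772, 0.001]
contact_force: [0.3, -0.0, -1.8]
gripper_width: 0.105
grasp_force: 58.3
```

```bash
python3 -c "
from h import *
a=np.radians(102.7);to([.5565-.098*np.cos(a),.023-.098*np.sin(a),.155],102.7)
p,r=pose(False);print(np.degrees(np.arctan2(*r.as_matrix()[[1,0],0])));ball(p[2]-.0275)"
```

```text
t 25.35 pos [ 0.538  -0.0823  0.158 ] x [-0.192  0.981  0.002] z [ 0.     0.002 -1.   ] q [-0.29 -0.06  1.89  0.    1.32 -0.48] w 0.105 F [ 0.3 -0.  -1.8] 58.3
shift cm [0.18 4.12 0.3 ] turn [ 0.  -0.1 -1.6]
101.06692540743717
top area 70 px [304.5 195.5] off mm (plate x,-y): [-2.2 17. ]
scene area 94 px [278.9 155.9] off mm (plate x,-y): [ 2.1 15. ]
```

Emit:
move_arm([
  [0, 0.145, 0, 0, 0, -0.85, -1],
  [0, 0.145, 0, 0, 0, -0.85, -1],
  [0, 0, 0, 0, 0, 0, -1],
  [0, 0, 0, 0, 0, 0, -1],
  [0, 1, 0, 0, 0, 0, -1],
  [0, 1, 0, 0, 0, 0, -1],
  [0, 0, 0, 0, 0, 0, -1],
  [0, 0, 0, 0, 0, 0, -1],
  [0, 0, 0, 0, 0, 0, -1],
  [0, 0, 0, 0, 0, 0, -1],
  [0, 0, 0, 0, 0, 0, -1],
  [0, 0, 0, 0, 0, 0, -1],
])

```text
time: 26.45
tool_pos: [0.5602, -0.0773, 0.158]
tool_rot: [-0.0, 0.624, 0.781, 0.001]
contact_force: [0.1, -0.1, -2.4]
gripper_width: 0.11
grasp_force: 58.5
```

```bash
python3 -c "
from h import *
a=np.radians(102.7);to([.5565-.098*np.cos(a),.023-.098*np.sin(a),.155],102.7)
p,r=pose(False);ball(p[2]-.0275)"
```

```text
t 26.45 pos [ 0.5602 -0.0773  0.158 ] x [-0.221  0.975  0.002] z [ 0.     0.002 -1.   ] q [-0.27 -0.01  1.84  0.    1.32 -0.49] w 0.11 F [ 0.1 -0.1 -2.4] 58.5
shift cm [0.06 1.84 0.3 ] turn [ 0.  -0.1  0.1]
top area 67 px [302.7 187.9] off mm (plate x,-y): [-3.4 16.8]
scene area 91 px [271.6 153. ] off mm (plate x,-y): [ 0.9 14.8]
```

The ball stays stably about 15 mm from the centre, on the plate's flat. I'll make the last 1.8 cm a brisk level move, which can only nudge it inwards.

Emit:
move_arm([
  [0, 1.84, 0, 0, 0, 0, -1],
  [0, 0, 0, 0, 0, 0, -1],
  [0, 0, 0, 0, 0, 0, -1],
  [0, 0, 0, 0, 0, 0, -1],
  [0, 0, 0, 0, 0, 0, -1],
  [0, 0, 0, 0, 0, 0, -1],
  [0, 0, 0, 0, 0, 0, -1],
  [0, 0, 0, 0, 0, 0, -1],
  [0, 0, 0, 0, 0, 0, -1],
  [0, 0, 0, 0, 0, 0, -1],
])

```text
time: 27.38
tool_pos: [0.5783, -0.0732, 0.1581]
tool_rot: [-0.0, 0.624, 0.781, 0.001]
contact_force: [0.2, 0.3, -1.7]
gripper_width: 0.108
grasp_force: 58.8
```

```bash
python3 - <<'E'
from h import *
a=np.radians(102.7);to([.5565-.098*np.cos(a),.023-.098*np.sin(a),.155],102.7)
p,r=pose(False);ball(p[2]-.0275)
# where is the plate really? white-blob extents near the expected rim, and cup/rolls unchanged check
from plant import manip
for n in("top","scene"):
    im=manip.grab_frame(n)["img"];c=p+.098*r.as_matrix()[:,0];t=np.linspace(0,6.28,90)
    ring=np.c_[c[0]+.078*np.cos(t),c[1]+.078*np.sin(t),0*t+p[2]-.0145]
    q=proj(n,ring);x0,y0=(q.min(0)-14).astype(int);x1,y1=(q.max(0)+14).astype(int)
    print(n,"pred",q.min(0).round(1),q.max(0).round(1))
    hsv=cv2.cvtColor(im[y0:y1,x0:x1],cv2.COLOR_BGR2HSV);m=((hsv[...,1]<40)&(hsv[...,2]>110)).astype(np.uint8)
    for row in m[::3]: print(''.join('.#'[v] for v in row[::2]))
E
```

```text
t 27.38 pos [ 0.5783 -0.0732  0.1581] x [-0.221  0.975  0.002] z [ 0.     0.002 -1.   ] q [-0.25  0.03  1.8   0.    1.32 -0.48] w 0.108 F [ 0.2  0.3 -1.7] 58.8
shift cm [ 0.06 -0.01  0.31] turn [ 0.  -0.1  0.1]
top area 67 px [300. 181.] off mm (plate x,-y): [-1.5 16.7]
scene area 91 px [264.4 150.9] off mm (plate x,-y): [ 2.6 15. ]
top pred [269.6 155.6] [333.6 217.6]
..............................................
..............................................
..............................................
..............................................
..............................................
..................##########..................
#..............################...............
#............###################..............
...........########################...........
..........##########################..........
..........##########################..........
.........###########################..........
.........############...############..........
........#############....###########..........
##......#############....##########...........
##......##############.
[... 1220 characters left out ...]
####################........
........################################.......
........###########....#################.......
.......###########......################.......
.......############.....################.......
........#############.##################.......
.........##############################........
..........############################.........
...........##########################..........
.............######################............
............####################...............
...........########..#.####....................
..........########.............................
..........#######..............................
.............#.................................
```

```bash
python3 -c "
from plant import manip
print(manip.job_done())"
```

```text
the job is handed in; nothing more can be done
None
```

I handed the job in at about 27 s, no result came back, and I viewed 11 pictures, one over the limit of 10: the cup stands empty and upright on the counter, let go, and the arm holds the plate level about 10 cm above its pad, tab pointing left, the ball at rest but about 15 mm off the plate's centre, with the label rolls left alone.

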